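Pin the hinged splash cover

TASK

Join the two leaves of the green splash cover on the grey fitting board. First slide the loose leaf along the board, without lifting it, until its knuckles are fully home between those of the fixed leaf; then take the steel pin (not the thin brass one or the thick black rod) from the blue rack, lay it in the cradle beside the hinge and let go of it, and push it through all four knuckles until it is flush at both ends. Leave the other rods in the rack and everything else on the bench undisturbed.

Things in the scene. Friction and masses are not known exactly. Their poses are not given: they have to be found in the camera images.
- hinge (a point): Fixed: middle of the hinge line, on the axis of the two fixed knuckles, 29 mm above the bench. y runs along the hinge, +x to the fixed green leaf (130 mm wide, x 16..70 mm), -x to the loose leaf, z up. Fixed knuckles: tubes, outside 32 mm, bore 19 mm, at y -65..-43 and 43..65 mm. The fixed leaf's upright edge at x = 16 mm stops the loose knuckles when in line.
- guide (a point): Fixed: on the top of the grey fitting board (screwed down, 12 mm thick), 47 mm from the hinge along its -x; same axes. White guide strips 12 mm high centre the loose leaf: 134 mm apart from 16 to 32 mm before the hinge, flaring to 165 mm at 62 mm. The board reaches 150 mm to -x of the hinge and 90 mm either way in y, with a tongue 60 mm wide to y = -210 mm.
- knuckle_face (a point): Fixed: centre of the outer face of the knuckle that the pin enters, at y = -65 mm of the hinge, 29 mm above the bench; same axes. The pin goes in here towards +y. A fingertip that pushes the pin from above meets this face when the pin is flush.
- cradle (a point): Fixed: where the pin's centre should lie before the push, 142 mm from the hinge along its -y, 28.5 mm above the bench; same axes. The cradle is two white V saddles, 12 mm long, 17 mm across inside, at 90 and 180 mm from the hinge; they hold the pin in line with the bores. Between and beyond them fingers have 16 mm below the pin's axis. Saddle tops are 2.5 mm below that axis: pushing fingertips pass over them.
- leaf_hinge (a point): Loose green leaf (0.4 kg, 130 mm wide) on the board, on the robot's side: middle of the line through its two knuckles (outside 32 mm, bore 19 mm, at y -39..-17 and 17..39 mm), 17 mm above the board. y along the knuckles, -x to its outer rim. Home when this meets the hinge point. It slides when pushed.
- leaf_rim (a point): Middle of the outer face of the loose leaf's upright rim, 70 mm along -x from leaf_hinge, 17.5 mm above the board. The rim is 130 mm wide, 8 mm thick and 35 mm high from the board: push here, towards +x.
- steel_pin_center (a point): Centre of the bright steel pin: plain rod, 16 mm diameter, 130 mm long, 0.2 kg, both ends tapered to 11 mm over 6 mm. x runs along it. It starts in one of the blue rack's three places, 33 mm above the bench, in two white V saddles 90 mm apart; between them its middle is free, 23 mm above the rack's base.
- brass_pin_center (a point): Centre of the worn thin brass pin, 10 mm diameter, 130 mm long, in another place of the rack. Leave alone.
- black_rod_center (a point): Centre of the thick black plastic rod, 22 mm diameter, 130 mm long, in the third place of the rack. Leave alone. The rack's places are 55 mm apart, their rods parallel.
- bottle: Amber bottle, 60 mm in diameter, 130 mm tall, standing near the cradle on the robot's side; origin at the centre of its underside. Leave alone.
- beaker: Glass beaker, 68 mm in diameter, 90 mm tall, standing beyond the cradle; origin at the centre of its underside. Leave alone.
- jar: White jar, 60 mm in diameter, 80 mm tall, far left of the board; origin at the centre of its underside. Leave alone.
- boss: Dark steel stepped collar, 44 mm in diameter, 45 mm tall, left and near; origin at the centre of its underside. Leave alone.
- wrench: Steel wrench 150 mm long lying on the bench to the right of the bottle; origin at the centre of its underside. Leave alone.
Mind the look-alikes: they are no part of the job. Of the things like the part that bears leaf_hinge, leave any that is brown; of the rest the smaller one is meant.

How it is judged:
By the outcome, as a careful person would: the job done as asked, in the order asked, and still so for the second after the job is handed in, with the robot touching nothing.
It also fails if it takes over 64 s, if anything falls off the work surface, if the arm or the gripper's body presses on something with over 40 N, if the wrist force passes 120 N, or if a joint passes its speed limit or range.

ROBOT

A 6-joint arm with a two-finger parallel gripper is mounted at the origin on the work surface. World frame = base frame: x ahead of the robot, y to its left, z up, the work surface at z = 0. Lengths are in mm, angles in rad, forces in N, time in s.
With the tool pointing down it reaches from about 400 to 925 mm from the base axis. Payload 12.5 kg.
Tool frame: the origin (TCP) lies midway between the tips of the shut fingers; the grasp point (between the pads) lies 19 mm behind it; z points along the fingers, y is the line along which they close (so a half turn about z gives the same grasp; the last joint's range is limited). The gripper opens to 95 mm and grips with 3 to 60 N. Pads are 20 mm wide; open, the fingers measure 119 mm over their backs; the gripper's body (75 mm by 180 mm) begins 59 mm behind the grasp point.
Start: joints at [1.137, 0.491, 1.559, -0, 1.092, -0.106], TCP at [201.209, 591.745, 214.661] pointing down, gripper open.
Joint ranges: [-3.1, 3.1], [-0.84, 2.19], [0.05, 2.79], [-1.13, 4.28], [0.06, 2.93], [-2.69, 2.69]. Speed limits (rad/s): [2.22, 2.22, 2.79, 3.14, 3.14, 3.14].

INTERFACE

Orientations are given as [roll, pitch, yaw] about the fixed x, y, z axes, in that order (R = Rz(yaw) Ry(pitch) Rx(roll)).
In Python, from cell import env gives the robot as it stands.
- The arm moves only by the tool arm_command, never from a script. Its argument "targets" is a list of rows, each a list of 5 numbers: the shift along the tool's x, y, z in mm, then the turn about the tool's z in degrees, then the opening, from 0 (shut) to 1 (fully open). In form: [[tx, ty, tz, roll, fingers], ...]. A call has 1 to 5 rows; each row is the pose to reach, as a shift and turn from the pose commanded when the call began, along the tool's axes at that moment; what a row does not reach only later rows make up. A row lasts 1/10 s, in which the tool goes at most 50 mm and 8.59 degrees, less where a joint would pass 70% of its speed; a pose out of reach is approached as far as the arm can. A call with a gripper value outside its range is refused whole. The fingers move at their own pace and stop on an object; the grip force is fixed at half the most. Time passes only in rows, so rows that repeat a pose let the fingers close. It gives the time, the measured TCP pose, the force, the opening and the grip force at its end, in the units of the state.
- env.state(): the state, without advancing time (a new reading comes with each control period).
- env.read_camera(name): name is "side" or "top" or "wrist"; returns a dict with "frame" (420x560x3 uint8, red, green, blue), "vertical_fov" (degrees; the focal length in pixels is half the picture's height over the tangent of half this angle, whatever the lens; pixels are square), "cx", "cy" (the principal point, pixels), "k1" (the pictures are not rectified: a ray, as slopes to the right and down, at radius r is drawn at 1 + k1 r^2 times it, then the intrinsics apply), "world_from_camera" (4x4, takes a point from camera to world coordinates); the wrist camera has in their place "hand_eye" (4x4, takes a point from camera to tool coordinates, whose origin is the TCP and whose axes are the flange's). Camera axes: x right, y down, z forward; pixel columns grow to the right and rows downward; lengths in mm; the calibration is good to about 2 mm. A picture is of the moment at which its call begins: read the wrist's pose just before it. There is no depth.
- env.job_done(): hands the job in; it is judged then, once.
The state is a dict: "t": time; "joints": joint angles; "qvel": joint speeds; "tau": joint torques, N m; "eef_pos": TCP position; "tcp_rot": TCP orientation; "ft_force": force on the tool from outside, world axes, zero at the start; "moment": the same for the moment, N m; "opening": opening from 0.0 (shut) to 1.0 (fully open); "grip_force": force on a finger pad.
Only numpy, scipy, OpenCV 4.12 (cv2) and the standard library are available. Lean on these libraries where they do the work, as an engineer would, in place of code of your own. Each camera call takes 0.05 s, during which the arm holds its last target. There are 200 camera calls.

## Working session

There is one attempt and no reset: what is moved stays moved. The work goes in short steps, Python scripts to look and compute and a tool call to move; the robot and the scene stay as the last step left them, time stands still between calls to the robot, and variables do not carry over. Pictures are saved under pics/ and viewed, at most 10 in all, crops included, and the job is handed in when it is done.

Besides the shell and the picture viewer there is one more tool, called after ">>>" as name(argument=value, ...), one argument or row to a line, values as JSON. arm_command: Moves the arm, as the interface text tells. Its arguments: {"type":"object","properties":{"targets":{"type":"array","items":{"type":"array","items":{"type":"number"}}}},"required":["targets"]}

```bash
mkdir -p pics
cat > h.py <<'E'
import numpy as np, cv2
from cell import env
from scipy.spatial.transform import Rotation as R
def cam(n):
    s=env.state(); c=env.read_camera(n)
    if n=='wrist':
        T=np.eye(4);T[:3,:3]=R.from_euler('xyz',s['tcp_rot']).as_matrix();T[:3,3]=s['eef_pos']
        c['T']=T@np.array(c['hand_eye'])
    else: c['T']=np.array(c['world_from_camera'])
    c['f']=210/np.tan(np.radians(c['vertical_fov'])/2)
    c['K']=np.array([[c['f'],0,c['cx']],[0,c['f'],c['cy']],[0,0,1]])
    c['D']=np.array([c['k1'],0,0,0,0.])
    return c
def pt(c,uv,z):
    uv=np.array(uv,float).reshape(-1,1,2)
    n=cv2.undistortPoints(uv,c['K'],c['D'])[:,0]
    d=np.c_[n,np.ones(len(n))]@c['T'][:3,:3].T; o=c['T'][:3,3]
    return o+d*((z-o[2])/d[:,2])[:,None]
def proj(c,P):
    Q=(np.array(P,float).reshape(-1,3)-c['T'][:3,3])@c['T'][:3,:3]
    return cv2.projectPoints(Q,np.zeros(3),np.zeros(3),c['K'],c['D'])[0][:,0]
def save(c,name): cv2.imwrite('pics/'+name,c['frame'][:,:,::-1])
E
python3 - <<'E'
from h import *
import pickle
print(env.state())
for n in['top','side']:
    c=cam(n); save(c,n+'0.png'); pickle.dump(c,open(n+'.pkl','wb')); print(n,c['T'].round(2).tolist(),c['f'],c['k1'])
E
```

```text
{'t': 0.0, 'joints': array([ 1.13738772e+00,  4.91550239e-01,  1.55947749e+00, -1.64857148e-07,
        1.09170337e+00, -1.05622165e-01]), 'qvel': array([ 0.00087145,  0.00063804, -0.00027197,  0.00033301,  0.00115221,
        0.00125182]), 'tau': array([-1.03123111e-03, -6.12619185e+01, -2.58191407e+01,  6.92115817e-02,
        4.81614273e-02, -1.02881893e-04]), 'eef_pos': array([201.09980335, 591.48973636, 214.05788663]), 'tcp_rot': array([-3.14046053e+00, -1.19876755e-04,  2.81380622e+00]), 'ft_force': array([0.14149909, 0.70012224, 0.05337811]), 'moment': array([-0.00654178,  0.02014049, -0.0278161 ]), 'grip_force': 0.0, 'opening': 1.0013058252579556}
top [[0.01, -0.98, 0.2, 313.49], [-1.0, -0.01, 0.01, 32.47], [-0.0, -0.2, -0.98, 1047.29], [0.0, 0.0, 0.0, 1.0]] 487.8337356447195 0.02567548084233833
side [[0.94, -0.26, 0.21, 240.24], [-0.34, -0.71, 0.62, -758.95], [-0.01, -0.66, -0.75, 1012.0], [0.0, 0.0, 0.0, 1.0]] 522.7498760875424 -0.06482411736101877
```

View pics/top0.png

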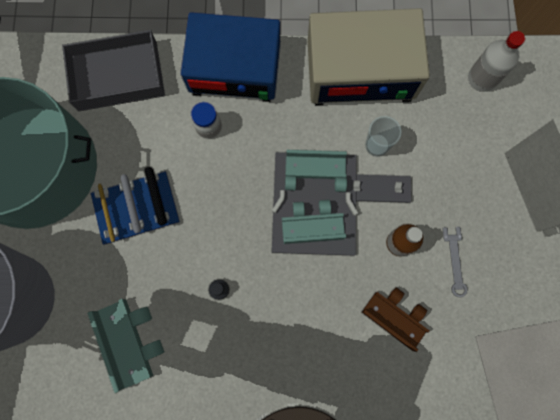

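View pics/side0.png

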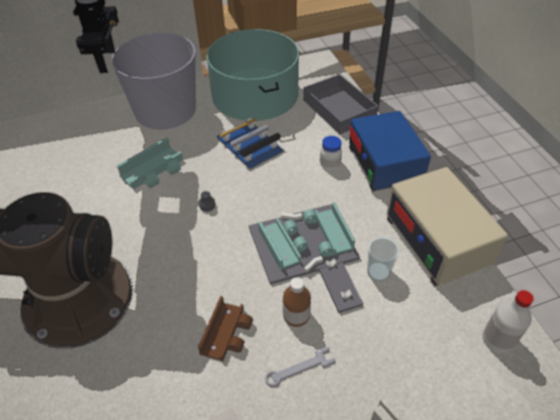

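Top view: the things like the loose leaf are the green one on the board (313,220), the larger green one at (125,343) and the brown one at (397,320). The smaller non-brown one is on the board. The rack holds brass (107,212), a grey rod (132,203) and black (155,195). I'll confirm both in one enlarged crop.

Run:
```python
from h import *
import pickle
c=pickle.load(open('top.pkl','rb')); f=c['frame'][:,:,::-1]
a=cv2.resize(f[140:270,255:425],None,fx=4.4,fy=4.4,interpolation=3)
b=cv2.resize(f[160:250,85:185],None,fx=2.5,fy=2.5)
cv2.imwrite('pics/crop1.png',a)
hsv=cv2.cvtColor(c['frame'],cv2.COLOR_RGB2HSV)
for p in[(313,170),(313,230),(125,343),(132,200),(370,188),(340,215)]: print(p,hsv[p[1],p[0]])
def w(n,uv,z): print(n,pt(c,uv,z).round(0).tolist())
w('leafs',[(283,220),(345,215),(283,240),(345,240)],47)
w('fixed knuck',[(291,184),(341,184)],45)
w('loose knuck',[(299,209),(325,207)],45)
w('steel ends',[(125,177),(140,232)],33)
w('biggreen',[(90,312),(120,300)],35)
w('bottle',[(405,240)],60);w('board',[(275,152),(272,254),(357,255),(412,176),(412,200)],12)
```

```text
(313, 170) [ 81  65 117]
(313, 230) [ 81  64 120]
(125, 343) [81 61 71]
(132, 200) [110  12  62]
(370, 188) [120  10  73]
(340, 215) [ 80  65 110]
leafs [[495.0, 36.0, 47.0], [507.0, -93.0, 47.0], [453.0, 36.0, 47.0], [454.0, -92.0, 47.0]]
fixed knuck [[573.0, 20.0, 45.0], [574.0, -86.0, 45.0]]
loose knuck [[519.0, 3.0, 45.0], [524.0, -52.0, 45.0]]
steel ends [[589.0, 376.0, 33.0], [470.0, 336.0, 33.0]]
biggreen [[305.0, 426.0, 35.0], [330.0, 367.0, 35.0]]
bottle [[453.0, -212.0, 60.0]]
board [[655.0, 55.0, 12.0], [428.0, 59.0, 12.0], [427.0, -121.0, 12.0], [602.0, -245.0, 12.0], [548.0, -243.0, 12.0]]
```

View pics/crop1.png

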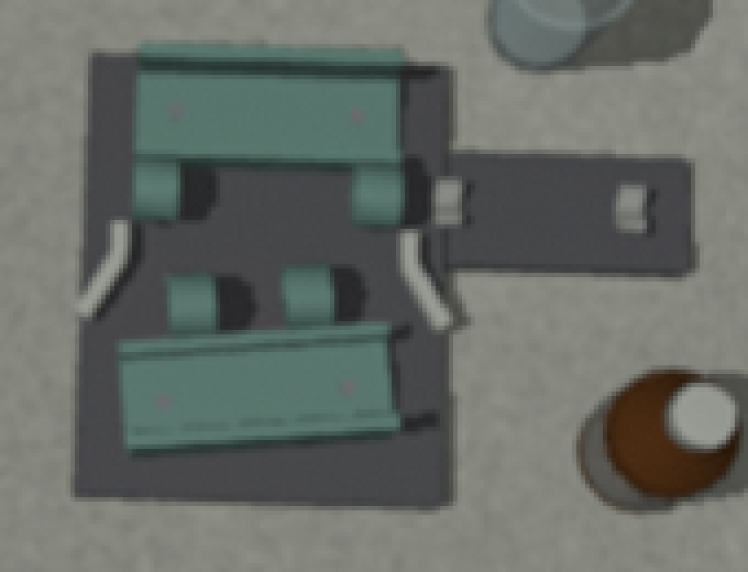

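The crop confirms the loose leaf as the green one on the board, about 130 mm wide and slightly skewed. The hinge is near (573,-33) and the saddles are on the tongue to -y.

```bash
cat >> h.py <<'E'
def plan(g,yaw_deg,frm=None):
    s=env.state(); r=R.from_euler('xyz',s['tcp_rot']); M=r.as_matrix()
    yaw=np.degrees(s['tcp_rot'][2]); d=(yaw-yaw_deg+180)%360-180
    p=s['eef_pos'] if frm is None else np.array(frm)
    print('t',round(s['t'],2),'pos',s['eef_pos'].round(1),'yaw',yaw.round(2),'-> tool shift',(M.T@(np.array(g)-p)).round(1),'turn',round(d,2))
E
python3 - <<'E'
from h import *
c=cam('wrist');print(np.array(c['hand_eye']).round(2).tolist(),c['f'])
plan([500,340,230],161); plan([530,330,260],161)
E
```

```text
[[-0.0, -0.97, -0.25, 69.68], [1.0, -0.0, 0.0, -0.27], [-0.0, -0.25, 0.97, -169.43], [0.0, 0.0, 0.0, 1.0]] 340.5372251427115
t 0.15 pos [201.1 591.6 214.2] yaw 161.22 -> tool shift [-364.  -142.   -15.7] turn 0.22
t 0.15 pos [201.1 591.6 214.2] yaw 161.22 -> tool shift [-395.6 -141.8  -45.7] turn 0.22
```

>>> arm_command(
  targets=[
    [-45, -14, -8, 0, 1],
    [-90, -28, -8, 0, 1],
    [-135, -42, -8, 0, 1],
    [-180, -56, -8, 0, 1],
    [-200, -62, -8, 0, 1],
  ],
)

```text
t: 0.65
eef_pos: [373.2, 466.4, 222.5]
tcp_rot: [-3.141, 0.0, 2.811]
ft_force: [0.8, 1.3, 0.6]
opening: 1.002
grip_force: 0.0
```

>>> arm_command(
  targets=[
    [-45, -14, -8, 0, 1],
    [-90, -28, -8, 0, 1],
    [-135, -42, -8, 0, 1],
    [-180, -56, -8, 0, 1],
    [-190, -60, -8, 0, 1],
  ],
)

```text
t: 1.15
eef_pos: [534.3, 347.8, 230.1]
tcp_rot: [-3.141, 0.0, 2.81]
ft_force: [-0.9, 0.4, 0.6]
opening: 1.0
grip_force: 0.0
```

>>> arm_command(
  targets=[
    [0, 0, 0, 0, 1],
    [0, 0, 0, 0, 1],
  ],
)

```text
t: 1.35
eef_pos: [530.3, 351.2, 230.4]
tcp_rot: [-3.141, -0.001, 2.814]
ft_force: [0.9, 0.2, 0.0]
opening: 1.002
grip_force: 0.0
```

Run:
```python
from h import *
import pickle
c=cam('wrist'); pickle.dump(c,open('w1.pkl','wb'));save(c,'w1.png')
plan([480,0,230],180)
```

```text
t 1.4 pos [530.  351.6 230.6] yaw 161.28 -> tool shift [ -65.5 -349.1    0.6] turn -18.72
```

View pics/w1.png

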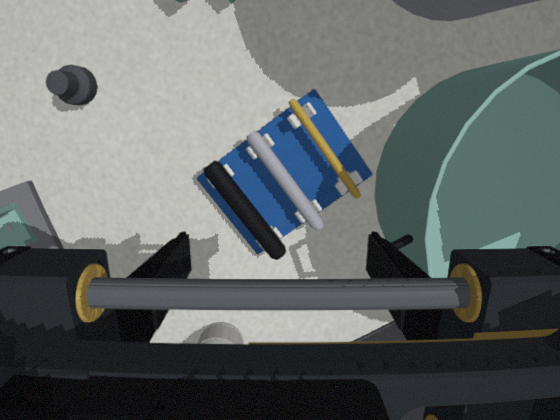

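The wrist view shows black (245,210), steel (285,180, bright grey, middle place) and brass (325,147).

Run:
```python
from h import *
import pickle
c=pickle.load(open('w1.pkl','rb')); hsv=cv2.cvtColor(c['frame'],cv2.COLOR_RGB2HSV)
print([hsv[y,x].tolist() for x,y in[(285,180),(265,155),(305,205),(308,106)]])
m=((hsv[...,1]<45)&(hsv[...,2]>90)).astype(np.uint8)
poly=np.zeros_like(m);cv2.fillPoly(poly,[np.array([(240,135),(258,122),(332,222),(312,238)])],1)
m=cv2.morphologyEx(m&poly,cv2.MORPH_OPEN,np.ones((5,5)))
n,l,st,_=cv2.connectedComponentsWithStats(m);k=1+st[1:,4].argmax()
pts=cv2.findNonZero((l==k).astype(np.uint8));r=cv2.minAreaRect(pts);b=cv2.boxPoints(r);print(r)
e=[(b[i]+b[(i+1)%4])/2 for i in range(4)]
d=[np.linalg.norm(b[i]-b[(i+1)%4]) for i in range(4)]
i=int(np.argmin(d[:2]));P=pt(c,[e[i],e[i+2]],33);print(P.round(1),np.linalg.norm(P[0]-P[1]),P.mean(0),np.degrees(np.arctan2(*(P[0]-P[1])[1::-1])))
```

```text
[[113, 12, 169], [116, 11, 162], [113, 13, 173], [40, 5, 160]]
((285.0128173828125, 179.78924560546875), (126.04136657714844, 26.01201629638672), 53.48894500732422)
[[465.7 338.6  33. ]
 [599.1 380.7  33. ]] 139.8801138131488 [532.37568232 359.6809231   33.        ] -162.48530969776456
```

>>> arm_command(
  targets=[
    [-10, -50, -8, -8, 1],
    [-20, -100, -8, -16, 1],
    [-30, -150, -8, -19, 1],
    [-40, -200, -8, -19, 1],
    [-50, -245, -8, -19, 1],
  ],
)

```text
t: 1.9
eef_pos: [498.3, 103.1, 239.0]
tcp_rot: [3.141, 0.001, -3.135]
ft_force: [0.5, -0.7, -0.2]
opening: 0.998
grip_force: 0.0
```

Run:
```python
from h import *
plan([480,-30,230],180)
```

```text
t 1.9 pos [498.3 103.1 239. ] yaw -179.62 -> tool shift [  19.2 -133.     8.9] turn 0.38
```

>>> arm_command(
  targets=[
    [-20, -45, 0, 0, 1],
    [-35, -90, 0, 0, 1],
    [-45, -132, 0, 0, 1],
    [-52, -148, 0, 0, 1],
    [-52, -148, 0, 0, 1],
  ],
)

```text
t: 2.4
eef_pos: [552.6, -45.0, 238.5]
tcp_rot: [3.141, 0.0, -3.139]
ft_force: [-0.1, 0.2, 0.5]
opening: 0.999
grip_force: 0.0
```

>>> arm_command(
  targets=[
    [0, 0, 0, 0, 1],
    [0, 0, 0, 0, 1],
  ],
)

```text
t: 2.6
eef_pos: [551.9, -42.7, 238.7]
tcp_rot: [3.141, -0.0, -3.136]
ft_force: [0.1, 0.0, 0.1]
opening: 1.0
grip_force: 0.0
```

Run:
```python
from h import *
import pickle
c=cam('wrist'); pickle.dump(c,open('w2.pkl','wb'));cv2.imwrite('pics/w2.png',cv2.resize(c['frame'][:,:,::-1],(800,600),interpolation=3))
plan([430,-30,230],180)
```

```text
t 2.65 pos [551.9 -42.8 238.8] yaw -179.67 -> tool shift [121.9  13.5   8.8] turn 0.33
```

View pics/w2.png

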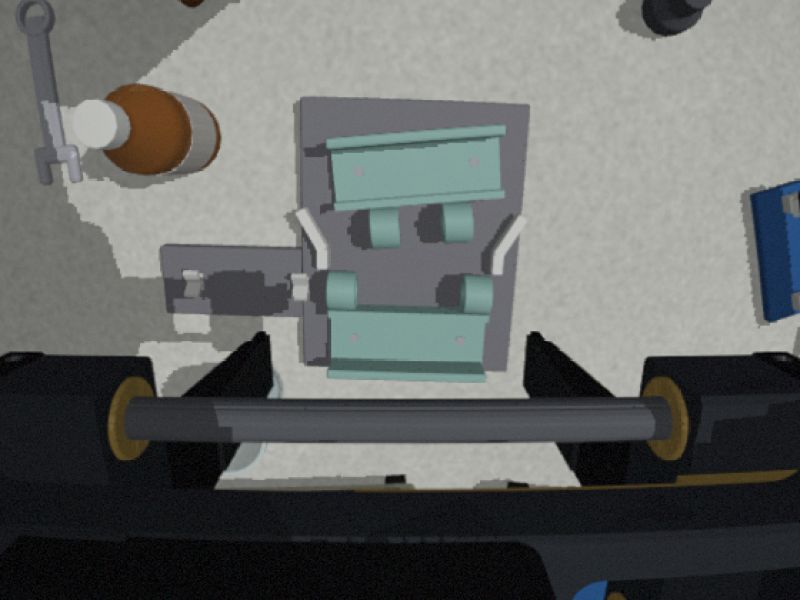

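Wrist view (800 px scale): board corners (302,97), (528,106), (505,370). Tongue end (163,246)-(160,315). Saddles at (192,285) and (300,287). Fixed knuckles at (341,290) and (477,295). Loose knuckles at (384,227) and (457,222). Rim from (327,143) to (505,130).

Run:
```python
from h import *
import pickle
c=pickle.load(open('w2.pkl','rb')); k=560/800
def w(n,uv,z): 
    P=pt(c,np.array(uv)*k,z)[:,:2];print(n,z,P.round(1).tolist());return P
w('board',[(302,97),(528,106),(505,370),(302,365),(163,246),(160,315)],12)
hsv=cv2.cvtColor(c['frame'],cv2.COLOR_RGB2HSV)
m=cv2.inRange(hsv,(70,40,60),(95,120,255))
m[int(390*k):]=0
n,l,st,ce=cv2.connectedComponentsWithStats(m)
for i in range(1,n):
    if st[i,4]<60: continue
    pts=cv2.findNonZero((l==i).astype(np.uint8));r=cv2.minAreaRect(pts)
    print((np.array(st[i])/k).round(),(ce[i]/k).round(1))
    w(' box30',cv2.boxPoints(r)/k,35)
w('saddle',[(192,285),(300,287)],26)
w('fk axis outer ends',[(328,290),(491,295)],37)
w('lk ',[(370,228),(472,222)],37)
w('rim outer top',[(327,141),(505,127)],47)
w('bottle cap',[(98,124)],130)
```

```text
board 12 [[429.2, -117.5], [434.6, 57.9], [655.2, 52.5], [651.3, -126.4], [545.8, -239.2], [606.2, -248.9]]
[  326.   124.   180.   124. 10247.] [416.8 176.4]
 box30 35 [[460.9, -97.0], [449.9, 34.9], [534.3, 46.3], [546.2, -92.4]]
[ 326.  271.  167.  111. 9373.] [406.7 334.3]
 box30 35 [[652.8, -104.2], [561.7, -99.0], [564.2, 31.6], [655.9, 34.6]]
saddle 26 [[575.9, -211.3], [577.1, -122.0]]
fk axis outer ends 37 [[576.7, -97.6], [580.1, 31.2]]
lk  37 [[527.7, -64.1], [522.6, 13.6]]
rim outer top 47 [[464.1, -93.9], [453.5, 33.1]]
bottle cap 130 [[457.1, -212.3]]
```

Run:
```python
from h import *
plan([427,-29,230],178.5);plan([427,-29,24],178.5)
```

```text
t 2.65 pos [551.9 -42.8 238.8] yaw -179.67 -> tool shift [124.9  14.5   8.8] turn 1.83
t 2.65 pos [551.9 -42.8 238.8] yaw -179.67 -> tool shift [124.9  14.5 214.8] turn 1.83
```

>>> arm_command(
  targets=[
    [45, 5, 8, 1.8, 1],
    [90, 10, 20, 1.8, 1],
    [125, 14.5, 50, 1.8, 1],
    [125, 14.5, 90, 1.8, 1],
    [125, 14.5, 110, 1.8, 1],
  ],
)

```text
t: 3.15
eef_pos: [425.6, -29.2, 127.3]
tcp_rot: [3.141, -0.001, 3.115]
ft_force: [0.7, -0.7, -0.4]
opening: 1.0
grip_force: 0.0
```

>>> arm_command(
  targets=[
    [0, 0, 40, 0, 1],
    [0, 0, 75, 0, 1],
    [0, 0, 95, 0, 1],
    [0, 0, 104, 0, 1],
    [0, 0, 104, 0, 1],
  ],
)

```text
t: 3.65
eef_pos: [426.9, -29.8, 24.1]
tcp_rot: [3.141, -0.001, 3.115]
ft_force: [-0.6, -0.3, -0.2]
opening: 1.001
grip_force: 0.0
```

Run:
```python
from h import *
plan([500,-31,24],178.5)
print(env.state()['joints'].round(2))
```

```text
t 3.65 pos [426.9 -29.8  24.1] yaw 178.48 -> tool shift [-73.1   0.8   0. ] turn -0.02
[-0.22  0.56  2.2   0.    0.38 -1.77]
```

>>> arm_command(
  targets=[
    [-10, 0, 0, 0, 1],
    [-18, 0, 0, 0, 1],
    [-24, 0, 0, 0, 1],
    [-30, 0, 0, 0, 1],
    [-36, 0, 0, 0, 1],
  ],
)

```text
t: 4.15
eef_pos: [463.5, -31.4, 24.9]
tcp_rot: [3.141, -0.0, 3.114]
ft_force: [-3.7, 0.5, 4.0]
opening: 1.002
grip_force: 2.0
```

>>> arm_command(
  targets=[
    [-6, 0, 0, 0, 1],
    [-12, 0, 0, 0, 1],
    [-18, 0, 0, 0, 1],
    [-24, 0, 0, 0, 1],
    [-29, 0, 0, 0, 1],
  ],
)

```text
t: 4.65
eef_pos: [492.7, -32.3, 24.6]
tcp_rot: [3.142, 0.0, 3.114]
ft_force: [-3.7, -0.4, 3.6]
opening: 1.001
grip_force: 2.1
```

>>> arm_command(
  targets=[
    [-2, 0, 0, 0, 1],
    [-4, 0, 0, 0, 1],
    [-4, 0, 0, 0, 1],
  ],
)

```text
t: 4.95
eef_pos: [496.6, -32.4, 24.6]
tcp_rot: [3.142, 0.001, 3.114]
ft_force: [-1.2, 0.7, -0.3]
opening: 0.998
grip_force: 0.5
```

>>> arm_command(
  targets=[
    [-1, 0, 0, 0, 1],
    [-2, 0, 0, 0, 1],
    [-2, 0, 0, 0, 1],
  ],
)

```text
t: 5.25
eef_pos: [498.3, -32.4, 24.6]
tcp_rot: [3.142, 0.0, 3.114]
ft_force: [-1.4, -0.3, -1.4]
opening: 0.998
grip_force: 0.9
```

>>> arm_command(
  targets=[
    [-1, 0, 0, 0, 1],
    [-2, 0, 0, 0, 1],
    [-2, 0, 0, 0, 1],
  ],
)

```text
t: 5.55
eef_pos: [498.4, -32.4, 24.6]
tcp_rot: [3.141, -0.004, 3.114]
ft_force: [-11.2, -2.3, 6.0]
opening: 0.998
grip_force: 5.3
```

>>> arm_command(
  targets=[
    [-1, 0, 0, 0, 1],
    [-2, 0, 0, 0, 1],
    [-2, 0, 0, 0, 1],
  ],
)

```text
t: 5.85
eef_pos: [498.4, -32.3, 24.5]
tcp_rot: [3.141, -0.008, 3.114]
ft_force: [-20.0, -4.6, 12.7]
opening: 1.004
grip_force: 9.6
```

Run:
```python
from h import *
c=cam('side');u=proj(c,[579,-33,29])[0];print(u,env.state()['ft_force'])
x,y=u.astype(int);cv2.imwrite('pics/s1.png',cv2.resize(c['frame'][y-60:y+60,x-80:x+80,::-1],(800,600),interpolation=3))
```

```text
[315.74397483 232.52393522] [-18.90205409  -4.16754265  12.40897357]
```

View pics/s1.png

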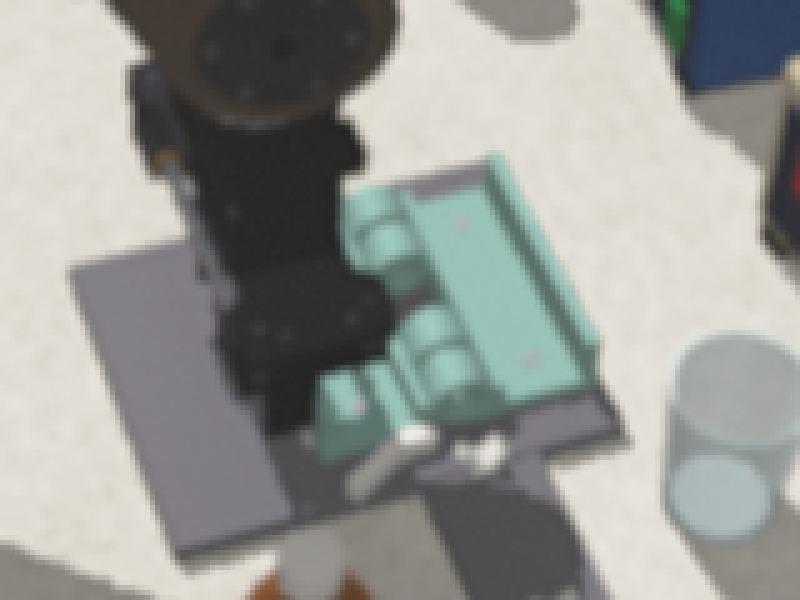

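The view shows the loose knuckles sitting between the fixed ones, and 20 N at a hard stop with x steady at 498.4, so the leaf is home. Next I back off and work out the bottle and beaker clearances.

>>> arm_command(
  targets=[
    [10, 0, 0, 0, 1],
    [35, 0, 0, 0, 1],
    [50, 0, -25, 0, 1],
    [55, 0, -60, 0, 1],
    [55, 0, -100, 0, 1],
  ],
)

```text
t: 6.4
eef_pos: [446.4, -31.0, 125.4]
tcp_rot: [3.141, -0.001, 3.114]
ft_force: [0.6, -0.4, -0.2]
opening: 1.001
grip_force: 0.0
```

Run:
```python
from h import *
import pickle
t=pickle.load(open('top.pkl','rb'));w=pickle.load(open('w2.pkl','rb'));s=pickle.load(open('side.pkl','rb'))
def tri(a,ua,b,ub):
    A=[];B=[]
    for c,u in((a,ua),(b,ub)):
        p=pt(c,[u],0)[0];o=c['T'][:3,3];d=(p-o)/np.linalg.norm(p-o);P=np.eye(3)-np.outer(d,d);A.append(P);B.append(P@o)
    return np.linalg.solve(sum(A),sum(B)).round(1)
print('cap',tri(t,(414,234),w,(68.6,86.8)),tri(t,(414,234),s,(298,286)))
print('beaker base top-cam',pt(t,[(377,145)],0),'rim',pt(t,[(386,133)],90),'side base',pt(s,[(380,270)],0),'side rim',pt(s,[(383,250)],90))
plan([520,200,250],197)
plan([532,345,200],197.5)
```

```text
cap [ 456.2 -213.9  126.5] [ 459.2 -215.9  118.4]
beaker base top-cam [[ 676.4967233  -173.48546041    0.        ]] rim [[ 671.33714547 -175.05699687   90.        ]] side base [[ 687.65883355 -169.01462754    0.        ]] side rim [[ 678.38917461 -175.57192393   90.        ]]
t 6.4 pos [446.4 -31.  125.4] yaw 178.4 -> tool shift [ -67.   233.  -124.6] turn -18.6
t 6.4 pos [446.4 -31.  125.4] yaw 178.4 -> tool shift [-75.  378.2 -74.6] turn -19.1
```

>>> arm_command(
  targets=[
    [-15, 30, -50, -4, 0.42],
    [-30, 75, -80, -8, 0.42],
    [-45, 120, -100, -12, 0.42],
    [-58, 165, -110, -16, 0.42],
    [-65, 205, -115, -19, 0.42],
  ],
)

```text
t: 6.9
eef_pos: [518.0, 169.2, 240.7]
tcp_rot: [-3.141, 0.004, -2.835]
ft_force: [0.1, -0.6, -0.5]
opening: 0.64
grip_force: 0.0
```

Run:
```python
from h import *
import pickle
t=pickle.load(open('top.pkl','rb'));w=pickle.load(open('w1.pkl','rb'));s=pickle.load(open('side.pkl','rb'))
def tri(a,ua,b,ub):
    A=[];B=[]
    for c,u in((a,ua),(b,ub)):
        p=pt(c,[u],0)[0];o=c['T'][:3,3];d=(p-o)/np.linalg.norm(p-o);P=np.eye(3)-np.outer(d,d);A.append(P);B.append(P@o)
    return np.linalg.solve(sum(A),sum(B)).round(1)
print('pot rim',tri(t,(97,155),s,(256,88)),tri(t,(90,205),s,(235,86)))
print('pot base near, side',pt(s,[(240,111)],0))
plan([537,345,240],197.5)
```

```text
pot rim [579.8 381.8 177.2] [501.3 378.4 197.3]
pot base near, side [[552.8215292  521.73525049   0.        ]]
t 6.9 pos [518.  169.2 240.7] yaw -162.45 -> tool shift [-71.1 161.8   0.9] turn 0.05
```

Run:
```python
from h import *
import pickle
t=pickle.load(open('top.pkl','rb'));w=pickle.load(open('w1.pkl','rb'));s=pickle.load(open('side.pkl','rb'))
print('w1 base',pt(w,[(377,180),(378,200),(395,130)],0).round().tolist())
for z in (100,150,200): print(z,'rim w1',pt(w,[(432,230),(447,185),(500,102)],z).round()[:,:2].tolist(),'top',pt(t,[(97,155),(90,205),(65,100)],z).round()[:,:2].tolist(),'side',pt(s,[(256,88),(235,86),(285,80)],z).round()[:,:2].tolist())
```

```text
w1 base [[571.0, 462.0, 0.0], [596.0, 457.0, 0.0], [521.0, 497.0, 0.0]]
100 rim w1 [[608.0, 478.0], [570.0, 500.0], [512.0, 563.0]] top [[617.0, 413.0], [513.0, 419.0], [734.0, 488.0]] side [[598.0, 483.0], [543.0, 515.0], [692.0, 491.0]]
150 rim w1 [[584.0, 460.0], [552.0, 479.0], [504.0, 531.0]] top [[601.0, 393.0], [503.0, 398.0], [712.0, 464.0]] side [[578.0, 415.0], [526.0, 445.0], [667.0, 423.0]]
200 rim w1 [[560.0, 443.0], [535.0, 458.0], [496.0, 500.0]] top [[585.0, 373.0], [492.0, 378.0], [690.0, 440.0]] side [[559.0, 347.0], [509.0, 376.0], [642.0, 354.0]]
```

>>> arm_command(
  targets=[
    [-15, 48, 10, 0, 0.42],
    [-30, 95, 20, 0, 0.42],
    [-40, 140, 30, 0, 0.42],
    [-50, 168, 35, 0, 0.42],
    [-50, 170, 40, 0, 0.42],
  ],
)

```text
t: 7.4
eef_pos: [513.3, 347.9, 198.2]
tcp_rot: [3.141, 0.002, -2.834]
ft_force: [-0.0, -0.1, -0.2]
opening: 0.42
grip_force: 0.0
```

>>> arm_command(
  targets=[
    [0, 0, 0, 0, 0.42],
    [0, 0, 0, 0, 0.42],
  ],
)

```text
t: 7.6
eef_pos: [513.8, 343.7, 199.0]
tcp_rot: [3.142, 0.0, -2.838]
ft_force: [0.6, -0.4, -0.6]
opening: 0.42
grip_force: 0.0
```

Run:
```python
from h import *
import pickle
c=cam('wrist'); pickle.dump(c,open('w3.pkl','wb'));save(c,'w3.png')
plan([511,353,120],197.5)
print(proj(c,[[532,360,33],[470,341,33],[594,379,33]]))
```

```text
t 7.65 pos [513.9 343.5 199.3] yaw -162.64 -> tool shift [-0.  10.  79.3] turn -0.14
[[288.72723536 209.46036604]
 [289.60496905 145.38688693]
 [287.87878567 267.74729189]]
```

View pics/w3.png

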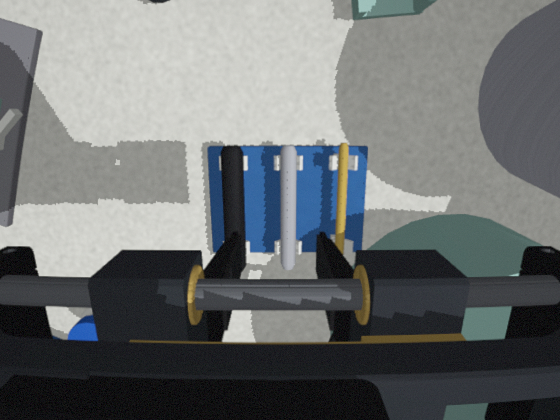

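The wrist view shows the steel pin running from (288,146) to (288,269) between the black rod (col 233) and brass pin (col 342). This matches the estimate within 1-2 px.

>>> arm_command(
  targets=[
    [0, 10, 40, 0, 0.42],
    [0, 10, 85, 0, 0.42],
    [0, 10, 120, 0, 0.42],
    [0, 10, 145, 0, 0.42],
    [0, 10, 150, 0, 0.42],
  ],
)

```text
t: 8.15
eef_pos: [510.1, 352.4, 46.8]
tcp_rot: [-3.141, -0.003, -2.839]
ft_force: [0.7, 0.7, 0.2]
opening: 0.419
grip_force: 0.0
```

>>> arm_command(
  targets=[
    [0, 0, 12, 0, 0.42],
    [0, 0, 23, 0, 0.42],
    [0, 0, 26, 0, 0.42],
    [0, 0, 26, 0, 0.42],
  ],
)

```text
t: 8.55
eef_pos: [510.7, 354.0, 23.0]
tcp_rot: [3.141, 0.0, -2.838]
ft_force: [0.8, -1.1, 1.3]
opening: 0.418
grip_force: 0.0
```

>>> arm_command(
  targets=[
    [0, 0, 0, 0, 0],
    [0, 0, 0, 0, 0],
    [0, 0, 0, 0, 0],
    [0, 0, 0, 0, 0],
    [0, 0, 0, 0, 0],
  ],
)

```text
t: 9.05
eef_pos: [510.9, 353.2, 23.3]
tcp_rot: [-3.141, 0.0, -2.837]
ft_force: [1.3, -8.0, 4.3]
opening: 0.159
grip_force: 30.0
```

>>> arm_command(
  targets=[
    [0, 0, -10, 0, 0],
    [0, 0, -30, 0, 0],
    [0, 0, -70, 0, 0],
    [0, 0, -115, 0, 0],
    [0, 0, -150, 0, 0],
  ],
)

```text
t: 9.55
eef_pos: [510.5, 354.2, 175.7]
tcp_rot: [3.141, 0.001, -2.837]
ft_force: [-0.1, -0.3, -2.0]
opening: 0.161
grip_force: 30.0
```

Run:
```python
from h import *
s=env.state();print(s['opening'],s['ft_force'])
plan([570,50,200],140);plan([577,-153,180],88.5)
```

```text
0.16123965433485193 [-0.10479347 -0.28406657 -1.95930776]
t 9.55 pos [510.5 354.2 175.7] yaw -162.57 -> tool shift [  34.3 -308.1  -24.5] turn 57.43
t 9.55 pos [510.5 354.2 175.7] yaw -162.57 -> tool shift [  88.4 -503.9   -4.7] turn 108.93
```

>>> arm_command(
  targets=[
    [8, -40, -10, 8, 0],
    [16, -80, -20, 16, 0],
    [24, -125, -25, 24, 0],
    [30, -170, -25, 32, 0],
    [38, -215, -25, 40, 0],
  ],
)

```text
t: 10.05
eef_pos: [538.6, 136.0, 198.6]
tcp_rot: [3.141, 0.001, 2.742]
ft_force: [1.3, -0.1, -1.9]
opening: 0.164
grip_force: 30.0
```

Run:
```python
from h import *
plan([577,-153,200],88.5)
```

```text
t 10.05 pos [538.6 136.  198.6] yaw 157.12 -> tool shift [-147.8 -251.3   -1.5] turn 68.62
```

>>> arm_command(
  targets=[
    [-16, -26, 0, 8, 0],
    [-32, -52, 0, 16, 0],
    [-48, -80, 0, 24, 0],
    [-62, -108, 0, 32, 0],
    [-74, -126, 0, 38, 0],
  ],
)

```text
t: 10.55
eef_pos: [558.3, -8.9, 198.2]
tcp_rot: [3.141, -0.0, 2.078]
ft_force: [0.0, -0.1, -3.0]
opening: 0.163
grip_force: 30.0
```

>>> arm_command(
  targets=[
    [0, 0, 0, 8, 0],
    [0, 0, 0, 16, 0],
    [0, 0, 0, 24, 0],
    [0, 0, 0, 28, 0],
    [0, 0, 0, 28, 0],
  ],
)

```text
t: 11.05
eef_pos: [558.4, -7.1, 198.1]
tcp_rot: [3.141, -0.0, 1.595]
ft_force: [-0.3, 0.4, -2.0]
opening: 0.16
grip_force: 30.0
```

Run:
```python
from h import *
plan([577,-153,200],88.5);print(env.state()['joints'].round(2))
```

```text
t 11.05 pos [558.4  -7.1 198.1] yaw 91.37 -> tool shift [-146.3   15.1   -1.9] turn 2.87
[-0.13  0.41  1.74  0.    0.98 -0.16]
```

>>> arm_command(
  targets=[
    [-45, 3, 0, 2.9, 0],
    [-90, 6, 0, 2.9, 0],
    [-135, 9, 0, 2.9, 0],
    [-175, 12, 0, 2.9, 0],
    [-188, 12, 0, 2.9, 0],
  ],
)

```text
t: 11.55
eef_pos: [575.3, -198.2, 197.8]
tcp_rot: [3.141, 0.0, 1.545]
ft_force: [-0.6, 0.7, -1.9]
opening: 0.162
grip_force: 30.0
```

>>> arm_command(
  targets=[
    [0, 0, 0, 0, 0],
    [0, 0, 0, 0, 0],
    [0, 0, 0, 0, 0],
  ],
)

```text
t: 11.85
eef_pos: [575.2, -193.5, 198.0]
tcp_rot: [-3.141, -0.0, 1.547]
ft_force: [1.2, 1.4, -2.5]
opening: 0.158
grip_force: 30.0
```

Run:
```python
from h import *
import pickle
c=cam('wrist'); pickle.dump(c,open('w4.pkl','wb'));cv2.imwrite('pics/w4.png',cv2.resize(c['frame'][:,:,::-1],(800,600),interpolation=3))
plan([575.3,-153,100],88.5)
```

```text
t 11.9 pos [ 575.2 -193.5  198. ] yaw 88.63 -> tool shift [40.5 -0.9 98. ] turn 0.13
```

View pics/w4.png

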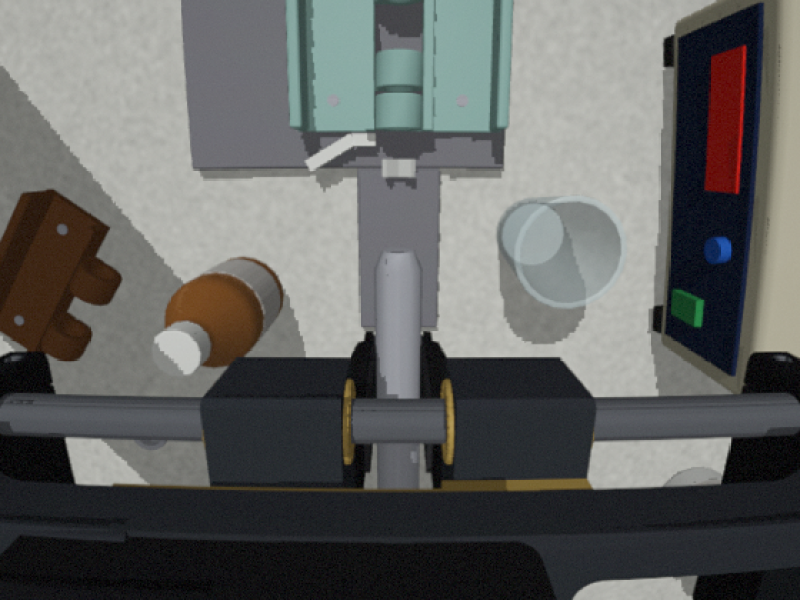

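The loose leaf is seated; knuckle column 399 (375-423). Inner saddle centre (399.5,167), tongue centre column 399. The held pin runs along column 398 with its tip at row 252. I'll compute the sideways offset.

Run:
```python
from h import *
import pickle
c=pickle.load(open('w4.pkl','rb'));k=.7
g=cv2.cvtColor(c['frame'],cv2.COLOR_RGB2GRAY).astype(float)
for r in(110,118,180,190,210,225):
    d=np.gradient(cv2.GaussianBlur(g,(3,3),0)[r]); i=[j for j in range(240,320) if abs(d[j])>8 and abs(d[j])==abs(d[j-2:j+3]).max()]; print(r,[(j,int(d[j])) for j in i])
T=lambda uv,z:pt(c,np.array(uv)*k,z).round(1).tolist()
print('pin tip',T([(398.5,253),(398,340)],208))
print('saddle',T([(399.5,167)],26),'knuckle',T([(399,110),(399,70)],29),'tongue',T([(399,250),(398.7,325)],12))
print('outer face',T([(399,128)],29),'board edge',T([(281,170)],12))
```

```text
110 [(249, 12), (274, -8), (293, 13)]
118 [(267, 26), (290, -26)]
180 [(250, -27), (267, 9), (290, -9), (307, 32)]
190 [(250, -27), (264, 8), (293, -8), (307, 25)]
210 [(251, -26), (264, 8), (293, -8), (306, 33)]
225 [(251, -26), (264, 9), (293, -9), (306, 27)]
pin tip [[577.1, -151.4, 208.0], [576.2, -181.9, 208.0]]
saddle [[578.8, -123.5, 26.0]] knuckle [[579.3, -86.5, 29.0], [579.9, -61.4, 29.0]] tongue [[577.1, -183.2, 12.0], [575.5, -241.4, 12.0]]
outer face [[579.1, -98.1, 29.0]] board edge [[494.1, -123.2, 12.0]]
```

Run:
```python
from h import *
plan([576.7,-152.5,40],88.5)
```

```text
t 11.9 pos [ 575.2 -193.5  198. ] yaw 88.63 -> tool shift [ 41.    0.5 158. ] turn 0.13
```

>>> arm_command(
  targets=[
    [25, 0.5, 10, 0, 0],
    [41, 0.5, 40, 0, 0],
    [41, 0.5, 85, 0, 0],
    [41, 0.5, 125, 0, 0],
    [41, 0.5, 150, 0, 0],
  ],
)

```text
t: 12.4
eef_pos: [576.0, -152.2, 45.5]
tcp_rot: [-3.139, -0.001, 1.547]
ft_force: [1.1, -0.9, -1.7]
opening: 0.161
grip_force: 30.0
```

>>> arm_command(
  targets=[
    [0, 0, 8, 0, 0],
    [0, 0, 12, 0, 0],
    [0, 0, 12, 0, 0],
  ],
)

```text
t: 12.7
eef_pos: [577.3, -153.7, 36.6]
tcp_rot: [3.141, 0.0, 1.546]
ft_force: [1.2, 0.1, -1.5]
opening: 0.162
grip_force: 30.0
```

Run:
```python
from h import *
plan([576.7,-152.5,19],88.5)
c=cam('wrist');cv2.imwrite('pics/w5.png',cv2.resize(c['frame'][60:340,100:460,::-1],(771,600),interpolation=3))
```

```text
t 12.7 pos [ 577.3 -153.7   36.6] yaw 88.55 -> tool shift [ 1.2 -0.7 17.6] turn 0.05
```

View pics/w5.png

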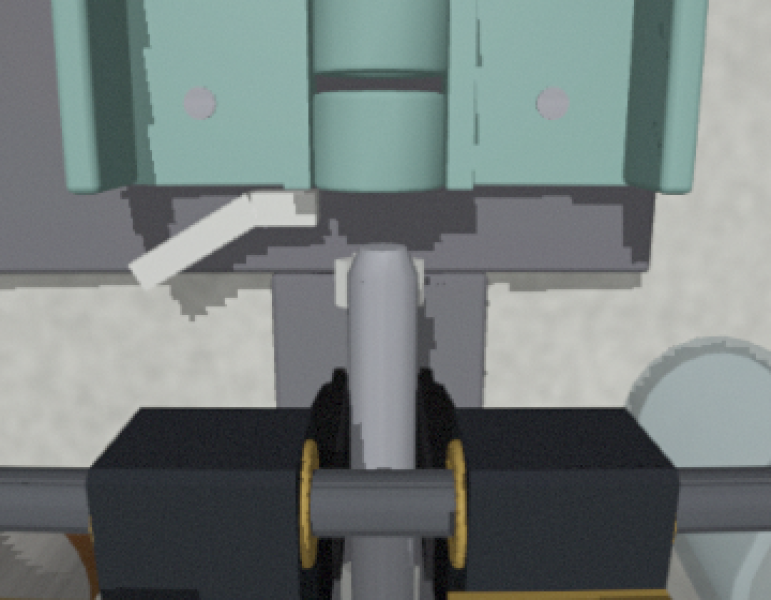

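The pin (centre column 383) is about 4 px right of the saddle and knuckle centres (379.5), about 1.7 mm. I'll correct it while lowering.

>>> arm_command(
  targets=[
    [1, -1.6, 0, 0, 0],
    [1, -1.6, 5, 0, 0],
    [1, -1.6, 10, 0, 0],
    [1, -1.6, 13, 0, 0],
    [1, -1.6, 13, 0, 0],
  ],
)

```text
t: 13.25
eef_pos: [575.0, -152.8, 22.2]
tcp_rot: [-3.141, -0.0, 1.545]
ft_force: [-0.1, -0.2, -2.2]
opening: 0.162
grip_force: 30.0
```

>>> arm_command(
  targets=[
    [0, 0, 2, 0, 0],
    [0, 0, 4, 0, 0],
    [0, 0, 4, 0, 0],
  ],
)

```text
t: 13.55
eef_pos: [575.9, -153.1, 19.0]
tcp_rot: [3.14, 0.0, 1.545]
ft_force: [1.8, 0.2, 0.3]
opening: 0.162
grip_force: 30.0
```

>>> arm_command(
  targets=[
    [0, 0, 0.7, 0, 0],
    [0, 0, 0.7, 0, 0],
  ],
)

```text
t: 13.75
eef_pos: [576.1, -153.1, 18.7]
tcp_rot: [3.139, 0.001, 1.545]
ft_force: [3.4, 0.6, 3.4]
opening: 0.162
grip_force: 30.0
```

>>> arm_command(
  targets=[
    [0, 0, 0, 0, 0.25],
    [0, 0, 0, 0, 0.42],
    [0, 0, 0, 0, 0.42],
    [0, 0, 0, 0, 0.42],
  ],
)

```text
t: 14.15
eef_pos: [574.9, -152.8, 17.9]
tcp_rot: [-3.141, -0.0, 1.545]
ft_force: [0.0, 0.2, -0.4]
opening: 0.404
grip_force: 0.0
```

>>> arm_command(
  targets=[
    [0, 0, -10, 0, 0.42],
    [0, 0, -30, 0, 0.42],
    [0, 0, -70, 0, 0.42],
    [0, 0, -115, 0, 0.42],
    [0, 0, -160, 0, 0.42],
  ],
)

```text
t: 14.65
eef_pos: [574.8, -152.7, 180.4]
tcp_rot: [-3.141, -0.0, 1.545]
ft_force: [0.1, -0.7, 0.2]
opening: 0.419
grip_force: 0.0
```

Run:
```python
from h import *
import pickle
c=cam('side');u=proj(c,[576,-150,29])[0]
x,y=u.astype(int);cv2.imwrite('pics/s2.png',cv2.resize(c['frame'][y-60:y+60,x-80:x+80,::-1],(800,600),interpolation=3))
plan([574,-262,180],-1.5)
```

```text
t 14.7 pos [ 577.3 -153.6  187.9] yaw 88.53 -> tool shift [-108.5   -0.6    8.2] turn 90.03
```

View pics/s2.png

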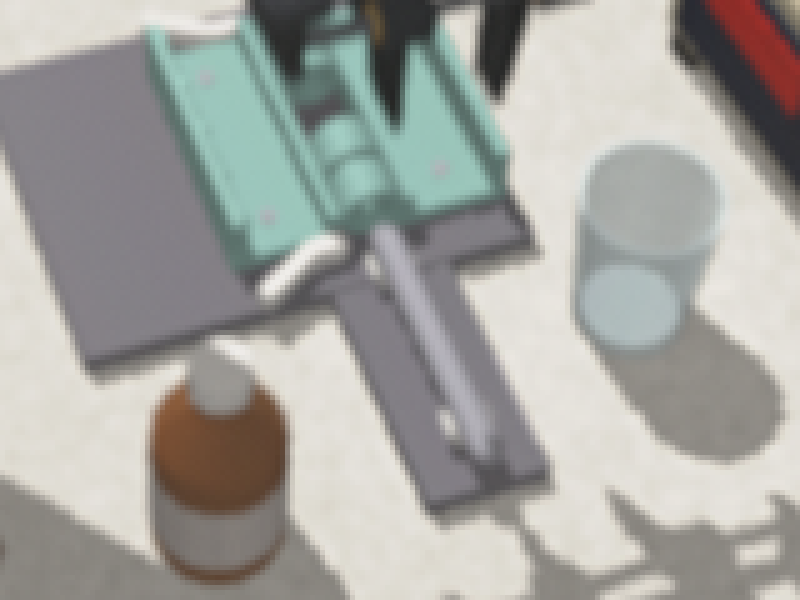

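Pin lies in line with the knuckles: tip (385,235), tail (490,450) in the crop. I'll check its seating numerically against the expected ends.

Run:
```python
from h import *
import pickle
c=cam('side');u=proj(c,[576,-150,29])[0].astype(int)
H=np.array([577.7,-33,0]);Rz=R.from_euler('z',-1.45,degrees=True).as_matrix()
h=lambda x,y,z:H+Rz@np.array([x,y,z])
for z in(28.5,34): print(z,((proj(c,[h(0,-77,z),h(0,-207,z)])-u+[80,60])*5).round())
w=cam('wrist');pickle.dump(w,open('w6.pkl','wb'))
g=cv2.cvtColor(w['frame'],cv2.COLOR_RGB2GRAY).astype(float)
for y in(-80,-90,-112,-125,-140,-150,-160):
    q=proj(w,[h(0,y,28.5)])[0]; r=int(round(q[1])); 
    if not 0<=r<420: continue
    x0=int(q[0]); d=np.gradient(cv2.GaussianBlur(g,(3,3),0)[r]); 
    print(y,q.round(1),[(j,int(d[j])) for j in range(x0-35,x0+36) if abs(d[j])>6 and abs(d[j])==abs(d[j-2:j+3]).max()])
```

```text
28.5 [[370. 236.]
 [480. 463.]]
34 [[370. 229.]
 [481. 457.]]
-80 [273.4 148.1] [(261, 12), (266, -8), (270, 18), (282, -22), (292, 14)]
-90 [273.5 158.7] [(264, 25), (267, -23), (281, -9), (284, 19), (287, -27), (306, 7)]
-112 [273.6 181.3] [(247, -27), (269, 10), (283, -18), (286, 12), (305, 29)]
-125 [273.6 194.4] [(247, -26), (269, 11), (283, -17), (286, 11), (305, 28)]
-140 [273.7 209.1] [(247, -27), (269, 11), (283, -19), (286, 14), (304, 25)]
-150 [273.7 218.8] [(248, -26), (269, 10), (283, -16), (286, 12), (305, 30)]
-160 [273.8 228.3] [(248, -28), (270, 10), (283, -18), (286, 15), (304, 29)]
```

Wrist rows give pin centre column 276, saddle 275.5 and tongue 276, with the pin constant along its length, so it is seated and in line. Next I turn the hand 90° so its narrow side passes the bottle, then close the fingers.

>>> arm_command(
  targets=[
    [-30, 0, 0, 8, 0],
    [-60, 0, 0, 16, 0],
    [-90, 0, 0, 24, 0],
    [-110, -0.5, 0, 32, 0],
    [-110, -0.5, 0, 40, 0],
  ],
)

```text
t: 15.3
eef_pos: [571.0, -265.0, 176.7]
tcp_rot: [-3.14, 0.001, 0.839]
ft_force: [0.4, 0.2, -0.1]
opening: 0.056
grip_force: 0.0
```

>>> arm_command(
  targets=[
    [0, 0, 0, 8, 0],
    [0, 0, 0, 16, 0],
    [0, 0, 0, 24, 0],
    [0, 0, 0, 32, 0],
    [0, 0, 0, 40, 0],
  ],
)

```text
t: 15.8
eef_pos: [571.3, -262.5, 176.9]
tcp_rot: [-3.14, 0.002, 0.143]
ft_force: [-0.2, -0.2, 0.4]
opening: 0.008
grip_force: 0.0
```

>>> arm_command(
  targets=[
    [0, 0, 0, 8, 0],
    [0, 0, 0, 10, 0],
    [0, 0, 0, 10, 0],
    [0, 0, 0, 10, 0],
  ],
)

```text
t: 16.2
eef_pos: [571.6, -262.7, 177.4]
tcp_rot: [-3.141, 0.001, -0.024]
ft_force: [-0.1, -0.1, 0.0]
opening: 0.01
grip_force: 0.0
```

Run:
```python
from h import *
plan([574.5,-265,28],-1.5);s=env.state();print(s['opening'],s['joints'].round(2))
```

```text
t 16.2 pos [ 571.6 -262.7  177.4] yaw -1.4 -> tool shift [  3.2   2.3 149.4] turn 0.1
0.010359318544248368 [-0.54  0.53  1.59  0.    1.02  1.06]
```

>>> arm_command(
  targets=[
    [2.5, 3, 45, 0, 0],
    [2.5, 3, 90, 0, 0],
    [2.5, 3, 125, 0, 0],
    [2.5, 3, 145, 0, 0],
    [2.5, 3, 147, 0, 0],
  ],
)

```text
t: 16.7
eef_pos: [573.0, -265.1, 28.2]
tcp_rot: [-3.139, 0.004, -0.025]
ft_force: [-0.3, -0.5, 0.1]
opening: 0.003
grip_force: 0.0
```

>>> arm_command(
  targets=[
    [0, 0, 2, 0, 0],
    [0, 0, 2, 0, 0],
  ],
)

```text
t: 16.9
eef_pos: [574.8, -266.1, 30.1]
tcp_rot: [3.141, -0.001, -0.025]
ft_force: [-0.3, 0.5, 0.8]
opening: 0.006
grip_force: 0.0
```

>>> arm_command(
  targets=[
    [0, -3, 2, 0, 0],
    [0, -6, 2, 0, 0],
    [0, -10, 2, 0, 0],
    [0, -14, 2, 0, 0],
    [0, -18, 2, 0, 0],
  ],
)

```text
t: 17.4
eef_pos: [574.9, -247.4, 27.3]
tcp_rot: [3.142, -0.0, -0.026]
ft_force: [0.1, -0.1, -0.6]
opening: 0.0
grip_force: 0.0
```

>>> arm_command(
  targets=[
    [0, -6, -0.5, 0, 0],
    [0, -12, -0.5, 0, 0],
    [0, -18, -0.5, 0, 0],
    [0, -24, -0.5, 0, 0],
    [0, -30, -0.5, 0, 0],
  ],
)

```text
t: 17.9
eef_pos: [575.6, -217.4, 27.6]
tcp_rot: [-3.142, -0.0, -0.026]
ft_force: [0.1, -1.1, 0.5]
opening: 0.006
grip_force: 0.6
```

Run:
```python
from h import *
plan([574.5,-265,28],-1.5);s=env.state();print(s['ft_force'],s['moment'])
```

```text
t 17.9 pos [ 575.6 -217.4   27.6] yaw -1.48 -> tool shift [ 0.2 47.6 -0.4] turn 0.02
[ 0.05744297 -1.10781246  0.45380345] [-0.30216246  0.17376761  0.03537672]
```

>>> arm_command(
  targets=[
    [0, -6, 0, 0, 0],
    [0, -12, 0, 0, 0],
    [0, -18, 0, 0, 0],
    [0, -24, 0, 0, 0],
    [0, -30, 0, 0, 0],
  ],
)

```text
t: 18.4
eef_pos: [576.4, -187.5, 27.7]
tcp_rot: [-3.142, -0.0, -0.026]
ft_force: [-0.2, -2.2, 0.3]
opening: 0.002
grip_force: 0.9
```

>>> arm_command(
  targets=[
    [0, -6, 0, 0, 0],
    [0, -12, 0, 0, 0],
    [0, -18, 0, 0, 0],
    [0, -24, 0, 0, 0],
    [0, -30, 0, 0, 0],
  ],
)

```text
t: 18.9
eef_pos: [577.2, -157.6, 27.8]
tcp_rot: [3.141, -0.0, -0.026]
ft_force: [-0.3, -2.0, 2.2]
opening: 0.006
grip_force: 1.4
```

>>> arm_command(
  targets=[
    [0, -5, 0, 0, 0],
    [0, -10, 0, 0, 0],
    [0, -15, 0, 0, 0],
    [0, -20, 0, 0, 0],
    [0, -25, 0, 0, 0],
  ],
)

```text
t: 19.4
eef_pos: [577.7, -132.4, 27.5]
tcp_rot: [-3.141, 0.0, -0.026]
ft_force: [1.6, -1.0, -0.2]
opening: 0.007
grip_force: 0.7
```

>>> arm_command(
  targets=[
    [0, -3, 0, 0, 0],
    [0, -6, 0, 0, 0],
    [0, -9, 0, 0, 0],
    [0, -12, 0, 0, 0],
    [0, -14, 0, 0, 0],
  ],
)

```text
t: 19.9
eef_pos: [578.0, -118.6, 27.5]
tcp_rot: [-3.141, 0.0, -0.026]
ft_force: [-0.2, -0.5, -1.2]
opening: 0.004
grip_force: 0.4
```

>>> arm_command(
  targets=[
    [0, -2, 0, 0, 0],
    [0, -4, 0, 0, 0],
    [0, -5, 0, 0, 0],
    [0, -6, 0, 0, 0],
    [0, -6, 0, 0, 0],
  ],
)

```text
t: 20.4
eef_pos: [578.3, -112.8, 27.7]
tcp_rot: [-3.141, -0.0, -0.026]
ft_force: [-0.1, 0.8, -0.5]
opening: 0.007
grip_force: 0.0
```

>>> arm_command(
  targets=[
    [0, -1, 0, 0, 0],
    [0, -2, 0, 0, 0],
    [0, -2, 0, 0, 0],
  ],
)

```text
t: 20.7
eef_pos: [578.3, -110.8, 27.6]
tcp_rot: [-3.141, -0.0, -0.026]
ft_force: [0.3, -0.5, -0.9]
opening: 0.004
grip_force: 0.1
```

>>> arm_command(
  targets=[
    [0, -1, 0, 0, 0],
    [0, -2, 0, 0, 0],
    [0, -2, 0, 0, 0],
  ],
)

```text
t: 21.0
eef_pos: [578.4, -108.8, 27.6]
tcp_rot: [-3.141, -0.0, -0.026]
ft_force: [-0.0, -0.2, -0.3]
opening: 0.009
grip_force: 0.1
```

>>> arm_command(
  targets=[
    [0, -1, 0, 0, 0],
    [0, -2, 0, 0, 0],
    [0, -2, 0, 0, 0],
  ],
)

```text
t: 21.3
eef_pos: [578.4, -106.8, 27.6]
tcp_rot: [-3.141, -0.0, -0.026]
ft_force: [0.3, -0.9, -0.5]
opening: 0.003
grip_force: 0.1
```

>>> arm_command(
  targets=[
    [0, -1, 0, 0, 0],
    [0, -2, 0, 0, 0],
    [0, -2, 0, 0, 0],
  ],
)

```text
t: 21.6
eef_pos: [578.5, -106.0, 27.6]
tcp_rot: [3.14, -0.0, -0.025]
ft_force: [-1.8, -10.6, 0.0]
opening: 0.006
grip_force: 5.0
```

>>> arm_command(
  targets=[
    [0, -1, 0, 0, 0],
    [0, -2, 0, 0, 0],
    [0, -2, 0, 0, 0],
    [0, -2, 0, 0, 0],
  ],
)

```text
t: 22.0
eef_pos: [578.5, -105.8, 27.7]
tcp_rot: [3.139, -0.001, -0.026]
ft_force: [-3.3, -23.0, -2.4]
opening: 0.006
grip_force: 11.7
```

Run:
```python
from h import *
s=env.state();print(s['eef_pos'],s['ft_force'])
```

```text
[ 578.53773111 -105.82440143   27.67042997] [ -3.33669094 -23.03684444  -2.3981475 ]
```

>>> arm_command(
  targets=[
    [0, 5, 0, 0, 0],
    [0, 20, 0, 0, 0],
    [0, 30, -20, 0, 0],
    [0, 30, -65, 0, 0],
    [0, 30, -110, 0, 0],
  ],
)

```text
t: 22.5
eef_pos: [577.2, -133.6, 138.3]
tcp_rot: [-3.141, 0.002, -0.027]
ft_force: [1.6, 0.1, -1.1]
opening: 0.002
grip_force: 0.0
```

>>> arm_command(
  targets=[
    [0, -35, -35, 0, 0],
    [0, -75, -60, 0, 0],
    [0, -100, -60, 0, 0],
    [0, -100, -60, 0, 0],
    [0, -100, -60, 0, 0],
  ],
)

```text
t: 23.0
eef_pos: [580.3, -33.1, 197.5]
tcp_rot: [-3.142, 0.0, -0.025]
ft_force: [-0.8, -0.9, 0.6]
opening: 0.004
grip_force: 0.0
```

Run:
```python
from h import *
import pickle
w=cam('wrist');pickle.dump(w,open('w7.pkl','wb'));print(env.state()['eef_pos'])
hsv=cv2.cvtColor(w['frame'],cv2.COLOR_RGB2HSV)
H=np.array([578,-33,0]);Rz=R.from_euler('z',-1.45,degrees=True).as_matrix()
h=lambda x,y,z:H+Rz@np.array([x,y,z])
print('along axis')
for y in list(range(-84,-56,2))+list(range(-44,-36,2))+[-10,0,10]+list(range(56,84,2)):
    q=proj(w,[h(0,y,33)])[0].round().astype(int); print(y,q,hsv[q[1],q[0]].tolist(),end=' | ')
print('\nrows at y=0, -41')
for y in(0,-72,72):
  for x in range(-16,17,4):
    q=proj(w,[h(x,y,29)])[0].round().astype(int);print(y,x,q,hsv[q[1],q[0]].tolist(),end=' | ')
```

```text
[580.22272241 -33.65596741 197.23635922]
along axis
-84 [361 192] [45, 6, 173] | -82 [359 192] [50, 5, 161] | -80 [357 192] [135, 3, 148] | -78 [355 192] [130, 15, 99] | -76 [353 192] [120, 17, 75] | -74 [351 192] [128, 14, 74] | -72 [349 192] [113, 13, 76] | -70 [347 192] [144, 17, 73] | -68 [345 192] [84, 47, 135] | -66 [344 192] [84, 54, 162] | -64 [342 192] [85, 52, 166] | -62 [340 192] [85, 51, 164] | -60 [338 192] [85, 50, 168] | -58 [336 192] [84, 50, 167] | -44 [322 192] [90, 25, 113] | -42 [320 192] [110, 15, 100] | -40 [318 192] [84, 54, 150] | -38 [316 192] [84, 50, 167] | -10 [288 192] [120, 10, 157] | 0 [278 192] [111, 11, 156] | 10 [268 192] [110, 14, 159] | 56 [222 192] [84, 52, 168] | 58 [220 192] [85, 50, 167] | 60 [218 192] [85, 49, 167] | 62 [216 192] [85, 50, 168] | 64 [214 192] [85, 50, 169] | 66 [212 192] [100, 18, 125] | 68 [210 192] [111, 15, 121] | 70 [208 192] [120, 11, 118] | 72 [206 192] [130, 13, 122] | 74 [204 192] [114, 11, 119] | 76 [202 192] [128, 17, 121] | 78 [201 192] [120, 13, 121] | 80 [199 192] [120, 13, 121] | 82 [197 192] [124, 15, 121] | 
row
[... 177 characters left out ...]
78 187] [113, 13, 154] | 0 8 [278 183] [116, 16, 128] | 0 12 [278 179] [130, 20, 78] | 0 16 [278 175] [96, 16, 82] | -72 -16 [348 206] [38, 6, 174] | -72 -12 [348 202] [40, 7, 115] | -72 -8 [348 199] [135, 7, 75] | -72 -4 [348 195] [143, 13, 76] | -72 0 [349 191] [140, 20, 76] | -72 4 [349 187] [110, 10, 74] | -72 8 [349 183] [130, 10, 74] | -72 12 [349 179] [110, 10, 76] | -72 16 [349 175] [120, 14, 74] | 72 -16 [208 206] [42, 6, 202] | 72 -12 [208 202] [45, 4, 123] | 72 -8 [208 199] [124, 17, 121] | 72 -4 [207 195] [120, 13, 121] | 72 0 [207 191] [129, 15, 121] | 72 4 [207 187] [114, 11, 120] | 72 8 [207 183] [114, 11, 119] | 72 12 [207 179] [120, 9, 119] | 72 16 [206 175] [126, 11, 119] |
```

The pin shows between the knuckles, and just outside both ends only bare board is visible. The push ended on a hard stop and the hand is clear, so I'm handing in.

Run:
```python
from cell import env
print(env.job_done())
```

```text
the job is handed in; nothing more can be done
None
```

The loose leaf is home and the steel pin is through all four knuckles, flush at both ends to about 2 mm by camera; the job is handed in at about 23 s. I saw no sign of anything else being disturbed, though I took no final picture of the rest of the bench.

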